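# Seat the counting disc on the tablet counter

### The arm

A 7-joint arm with a two-finger parallel gripper is mounted at the origin on the work surface. World frame = base frame: x ahead of the robot, y to its left, z up, the work surface at z = 0. Lengths are in m, angles in rad, forces in N, time in s.
With the tool pointing down it reaches from about 0.4 to 0.875 m from the base axis. Payload 19.3 kg.
Tool frame: the origin (TCP) lies midway between the tips of the shut fingers; the grasp point (between the pads) lies 19 mm behind it; z points along the fingers, y is the line along which they close (so a half turn about z gives the same grasp; the last joint's range is limited). The gripper opens to 85 mm and grips with 20 to 120 N. Pads are 22 mm wide; open, the fingers measure 114 mm over their backs; the gripper's body (76 mm by 85 mm) begins 54 mm behind the grasp point. The pads swing forward as they close: fully open they stand 13 mm farther back than shut.
Start: joints at [-1.27, 0.521, -0.036, 1.599, 0.021, 1.021, -0.113], TCP at [0.226, 0.583, 0.231] pointing down, gripper open.
Joint ranges: [-2.91, 2.91], [-0.3, 2.13], [-1.5, 1.42], [0.17, 2.43], [-1.26, 4.41], [0.16, 1.93], [-2.52, 2.52]. Speed limits (rad/s): [1.89, 1.89, 2.39, 2.39, 3.01, 3.01, 3.01].

### API

Orientations are given as [roll, pitch, yaw] about the fixed x, y, z axes, in that order (R = Rz(yaw) Ry(pitch) Rx(roll)).
In Python, from workcell import telemetry, grab_frame, calibration, bot, outline_of, landmark_of gives the robot as it stands. The module is installed in compiled form; this text tells all that it offers.
- The arm moves only by the shell command python3 -m inch 'ROWS' [FORCE]. ROWS is JSON, a list of rows, each a list of 7 numbers: the shift along the tool's x, y, z in m, then the turn, a rotation vector about the tool's x, y, z in rad, then the closure, from 0 (fully open) to 1 (shut). A call has 1 to 5 rows; each row shifts and turns the commanded pose from where the row before left it, along the tool's axes as they then stand; what a row does not reach is not made up. A row lasts 1/10 s, in which the tool goes at most 50 mm and 8.59 degrees, less where a joint would pass 70% of its speed; a pose out of reach is approached as far as the arm can. A call is refused whole if a number of a shift passes 0.05 or a number of a turn 0.15, either way. A call with a gripper value outside its range is refused whole. The fingers move at their own pace and stop on an object; FORCE is the grip in N (left out, the last holds). Time passes only in rows, so rows that do not move let the fingers close. It gives the time, the measured TCP pose, the force, the opening and the grip force at its end, in the units of the state.
- telemetry.observe(): the state, without advancing time (a new reading comes with each control period).
- grab_frame(name): name is "side" or "top" or "wrist"; returns the picture (400x640x3 uint8, red, green, blue); there is no depth.
- calibration(name): a dict with "fovy" (degrees; the focal length in pixels is half the picture's height over the tangent of half this angle, whatever the lens; pixels are square), "cx", "cy" (the principal point, pixels), "pose" (4x4, takes a point from camera to world coordinates). Camera axes: x right, y down, z forward; pixel columns grow to the right and rows downward; lengths in m; the calibration is good to about 2 mm. The wrist camera is an equidistant fisheye: a pixel r from the principal point sees the ray r / f radians off the axis. A picture is of the moment at which its call begins: read the wrist's pose just before it. calibration takes no time and is no camera call; for the wrist camera it gives the pose at the moment of the call.
- bot.job_done(): hands the job in; it is judged then, once.
Trained networks look in the newest picture that a camera, given by its name, has taken for a name from the list of things; names that differ only in an ending like _2 or _b are one class to them, and where a whole thing is asked for, a point or a joint stands for the part that bears it (a point fixed in the world has none). Each returns a list of dicts, best first, with "score" (0 to 1); they miss things now and then, are a little off and sometimes report something else, mostly with a low value. They report only what shows in the picture. A call takes as long as a camera call.
- outline_of(label, camera): "region" (400x640 bool, what is visible of it) and "rect" ([left, top, right, bottom] in pixels, round what is visible of it).
- landmark_of(label, camera): "xy" ([column, row] in pixels: a listed point, or the origin of a listed thing).
The state is a dict: "clock": time; "qpos": joint angles; "qd": joint speeds; "joint_efforts": joint torques, N m; "position": TCP position; "tool_rot": TCP orientation; "force": force on the tool from outside, world axes, zero at the start; "moment": the same for the moment, N m; "grip_width": finger opening in m; "finger_force": force on a finger pad.
Only numpy, scipy, OpenCV 4.12 (cv2) and the standard library are available. Lean on these libraries where they do the work, as an engineer would, in place of code of your own. Each camera call takes 0.05 s, during which the arm holds its last target. There are 200 camera calls.

### The job

The blue counting disc of the tablet counter is lying loose on its spindle, turned the wrong way. Push it round by its orange peg with a fingertip until the notch in its rim stands over the red locating pin, then press down on its white hub until the disc has dropped fully home and lies level, and move clear. Never lift the disc, and leave everything else on the bench where it is.

Things in the scene. Friction and masses are not known exactly. Their poses are not given: they have to be found in the camera images.
- counter: Tablet counter, fixed: white box, flat deck 50 mm above the bench. Origin at bench level on the spindle's axis, z up. Deck spans its own x -110 to 120, y -110 to 190 mm. Steel spindle (24 mm across, top at 74 mm) at the origin, hidden under the disc. A black control panel (100 x 55 mm, top at 58 mm, around x -45, y 148) and a vial (around x 50, y 150) are on the deck.
- pin_top (a point): Top of the red locating pin: 10 mm across, tapered tip, standing on the deck 76 mm from the spindle's axis towards the counter's own +x, top 62.5 mm above the bench. It is under the disc's edge; only its outer side peeps out beyond the rim. A flat red bar on the deck (87 to 113 mm from the axis) points at it.
- disc: Blue counting disc, 156 mm across, 10 mm thick, 110-220 g, loose; origin at centre of underside, z up, x to the notch. Bore over the spindle, 1.5 mm play: turns freely either way. Starts level, underside at 64 mm, on a friction collar (84 mm across) that slides down 9 mm only when pressed with 6-8 N and does not spring back. Notch over pin: pressed home, underside at 55 mm; elsewhere the pin blocks it.
- notch (a point): Centre of the notch at the level of the disc's underside, 76 mm from the disc's axis: a slot 16 mm wide, open to the rim, cut right through the disc from 66 mm radius outward (3 mm to spare each side of the pin). A yellow stripe on the disc's top runs along the radius from hub to notch. Directly above pin_top when aligned.
- peg (a point): Middle of the upright orange peg on the disc's top: 12 mm across, 24 mm high, from 10 to 34 mm above the disc's underside, 55 mm from the disc's axis on the side opposite the notch. This point lies 22 mm above the underside.
- hub_top (a point): Centre of the flat top of the disc's round white hub, 50 mm across, 26 mm above the disc's underside and on its axis: the place to press (90 mm above the bench at the start, 81 mm when home).
- vial: Small amber jar, 28 mm across, 42 mm high, standing on the counter's deck beside the disc; origin at its underside. Leave it.
- pill_bottle: White pill bottle with a green label, 48 mm across, 85 mm high, beside the counter on its own -y side; origin at its underside. Leave it.
- carton_a: Medicine carton with a red band, 45 x 90 x 60 mm high, beside the counter on its own -y side; origin at its underside. Leave it.
- carton_b: Medicine carton with a blue band, 50 x 60 x 95 mm high, beside the counter on its own +y side; origin at its underside. Leave it.
- tray: Open white tray, 130 x 180 x 45 mm high, on the bench to the robot's left; origin at its underside. Leave it.
- spatula: Spatula, 190 mm long, lying on the bench to the robot's right. Leave it.
- mug: Blue mug, 76 mm across, 85 mm high, on the bench to the robot's right; origin at its underside. Leave it.

How it is judged:
By the outcome, as a careful person would: the job done as asked, in the order asked, and still so for the second after the job is handed in, with the robot touching nothing.
It also fails if it takes over 51 s, if anything falls off the work surface, if the arm or the gripper's body presses on something with over 40 N, if the wrist force passes 120 N, or if a joint passes its speed limit or range.

## Working session

There is one attempt and no reset: what is moved stays moved. The work goes in short steps, Python scripts to look and compute and a shell command to move; the robot and the scene stay as the last step left them, time stands still between calls to the robot, and variables do not carry over. Pictures are saved under pics/ and viewed, at most 10 in all, crops included, and the job is handed in when it is done.

```bash
mkdir -p pics; cat > h.py <<'E'
import numpy as np, cv2
from workcell import *
def ray(cam,xy,c=None):
    c=c or calibration(cam); P=np.array(c["pose"]); f=200/np.tan(np.radians(c["fovy"])/2)
    d=np.array([(xy[0]-c["cx"])/f,(xy[1]-c["cy"])/f])
    if cam=="wrist":
        r=np.hypot(*d); v=np.array([*(d/max(r,1e-9)*np.sin(r)),np.cos(r)])
    else: v=np.array([*d,1.])
    return P[:3,3],P[:3,:3]@v
def at_z(cam,xy,z,c=None):
    o,v=ray(cam,xy,c); return o+v*(z-o[2])/v[2]
def shot(cam,name=None):
    c=calibration(cam); im=grab_frame(cam)
    if name: cv2.imwrite(f"pics/{name}.png",im[:,:,::-1])
    return c,im
E
python3 - <<'E'
from h import *
np.set_printoptions(precision=4,suppress=True)
s=telemetry.observe(); print(s["position"],s["tool_rot"],s["clock"])
ims=[]
for cam in("top","side"):
    c,im=shot(cam,cam+"0"); print(cam,np.array(c["pose"])[:3,3])
    for l,z in(("hub_top",.09),("peg",.086),("notch",.064),("pin_top",.0625),("counter",0),("vial",.05),("carton_b",0),("pill_bottle",0)):
        for r in landmark_of(l,cam)[:2]: print(l,round(r["score"],2),np.array(r["xy"]),at_z(cam,r["xy"],z,c))
print(telemetry.observe()["clock"])
E
```

```text
[0.2264 0.5822 0.2308] [-3.1405  0.0001  2.7708] 0.0
top [ 0.3162 -0.0239  1.1933]
hub_top 0.96 [317.2 185.4] [ 0.5146 -0.0243  0.09  ]
peg 0.58 [303. 189.] [0.5047 0.0182 0.086 ]
notch 0.71 [345.2 186.9] [ 0.5139 -0.1097  0.064 ]
pin_top 0.7 [315.1 162.2] [ 0.5923 -0.0185  0.0625]
pin_top 0.37 [321.  184.3] [ 0.5229 -0.036   0.0625]
counter 0.43 [267.1 182.6] [0.5414 0.1375 0.    ]
vial 0.41 [269.5 182.9] [0.5309 0.1232 0.05  ]
carton_b 0.68 [244.4 211.8] [0.4471 0.209  0.    ]
carton_b 0.67 [378.5 174. ] [ 0.5665 -0.2232 -0.    ]
pill_bottle 0.73 [375.6 205. ] [ 0.4655 -0.2106  0.    ]
side [ 0.1164 -1.012   0.8513]
hub_top 0.94 [336.1 198. ] [ 0.5089 -0.0395  0.09  ]
peg 0.6 [324.6 188.7] [0.4974 0.0194 0.086 ]
peg 0.58 [341.3 268. ] [ 0.4203 -0.2917  0.086 ]
notch 0.77 [347.1 220.3] [ 0.5118 -0.1108  0.064 ]
pin_top 0.58 [360.1 197.2] [ 0.5879 -0.0261  0.0625]
counter 0.94 [333.3 219.2] [ 0.5089 -0.0182  0.    ]
vial 0.53 [286.  182.6] [0.4181 0.1417 0.05  ]
vial 0.43 [323.8 179.1] [0.5313 0.1168 0.05  ]
carton_b 0.78 [285.3 183.5] [0.4334 0.2095 0.    ]
carton_b 0.6 [382.8 258.9] [ 0.5674 -0.2193  0.    ]
pill_bottle 0.97 [342.  264.9] [ 0.4604 -0.2011  0.    ]
0.9
```

```bash
python3 - <<'E'
import cv2,numpy as np
a=cv2.imread("pics/top0.png");b=cv2.imread("pics/side0.png")
a=cv2.resize(a[100:280,210:430],(733,600),interpolation=3)
cv2.imwrite("pics/topc.png",a)
b=cv2.resize(b[130:310,240:460],(733,600),interpolation=3)
cv2.imwrite("pics/sidec.png",b)
E
```

```text
(no output)
```

View pics/topc.png

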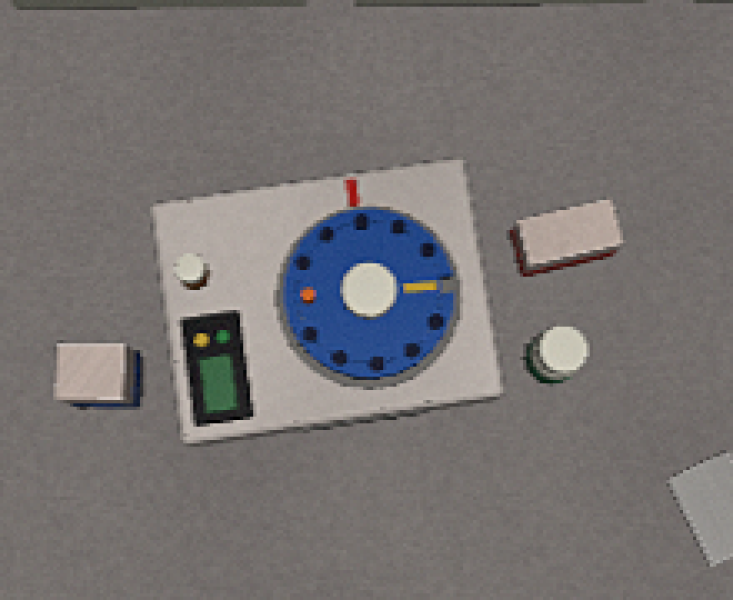

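View pics/sidec.png

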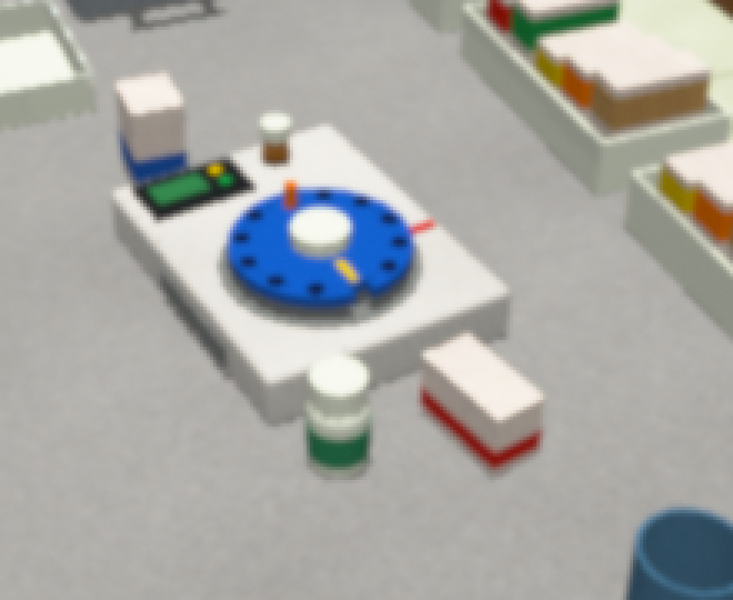

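The top view shows the hub at crop (370,290), the peg at (308,295), the notch at (447,286), and the red bar at (352,193). The counter's yaw is about +8°. The disc has to turn about +96° CCW, with the peg going from world +y to world −x. The `hub_top` landmark from the top camera is about 4 px off. I'll close the fingers and move over the disc for a wrist view.

```bash
cat >> h.py <<'E'
from scipy.spatial.transform import Rotation as Rn
from scipy.linalg import logm,expm
def T(p,e):
    M=np.eye(4); M[:3,:3]=Rn.from_euler("xyz",e).as_matrix(); M[:3,3]=p; return M
def plan(p,yaw,n):
    s=telemetry.observe(); D=np.linalg.inv(T(s["position"],s["tool_rot"]))@T(p,[np.pi,0,yaw])
    d=expm(np.real(logm(D))/n); r=np.r_[d[:3,3],Rn.from_matrix(d[:3,:3]).as_rotvec()]
    print(n,"rows of",np.round(r,4).tolist()); return r
E
python3 - <<'E'
from h import *
np.set_printoptions(precision=4,suppress=True)
im=cv2.imread("pics/top0.png")[:,:,::-1]; hsv=cv2.cvtColor(np.ascontiguousarray(im),cv2.COLOR_RGB2HSV)
box=np.zeros((400,640),bool); box[145:235,255:362]=1
def cen(lo,hi):
    m=cv2.inRange(hsv,lo,hi).astype(bool)&box; y,x=np.nonzero(m); return np.array([x.mean(),y.mean()]),len(x)
for n,lo,hi,z in(("disc",(100,120,60),(125,255,255),.074),("stripe",(18,120,120),(32,255,255),.074),("peg",(5,150,150),(15,255,255),.09),("bar",(0,150,100),(4,255,255),.05)):
    c,k=cen(lo,hi); print(n,k,c,at_z("top",c,z))
plan([.5,-.03,.26],1.62,16)
E
```

```text
disc 1601 [319.7758 187.7189] [ 0.5103 -0.0321  0.074 ]
stripe 35 [309.4286 191.8857] [ 0.4978 -0.0007  0.074 ]
peg 9 [302. 188.] [0.5071 0.021  0.09  ]
bar 20 [315.35 157.25] [ 0.6112 -0.0193  0.05  ]
16 rows of [-0.043, -0.0106, -0.0018, -0.0, -0.0, 0.0719]
```

```bash
for i in 1 2 3; do python3 -m inch '[[-0.043,-0.0106,-0.0018,0,0,0.072,1],[-0.043,-0.0106,-0.0018,0,0,0.072,1],[-0.043,-0.0106,-0.0018,0,0,0.072,1],[-0.043,-0.0106,-0.0018,0,0,0.072,1],[-0.043,-0.0106,-0.0018,0,0,0.072,1]]' ; done
python3 - <<'E'
from h import *
plan([.5,-.03,.26],1.62,4)
E
```

```text
clock: 1.4
position: [0.3879, 0.43, 0.2404]
tool_rot: [3.141, -0.0, 2.408]
force: [1.2, 0.7, -0.4]
grip_width: 0.0123
finger_force: 0.0
clock: 1.9
position: [0.484, 0.2317, 0.2495]
tool_rot: [3.141, 0.0, 2.048]
force: [0.6, 0.2, 0.3]
grip_width: -0.0002
finger_force: 0.0
clock: 2.4
position: [0.5041, 0.0123, 0.2586]
tool_rot: [3.141, -0.0, 1.688]
force: [1.2, 0.1, -0.4]
grip_width: 0.0003
finger_force: 0.0
4 rows of [-0.0104, -0.002, -0.0004, 0.0001, -0.0, 0.0169]
```

```bash
python3 - <<'E'
from h import *
np.set_printoptions(precision=4,suppress=True)
c,im=shot("wrist","w0"); print(telemetry.observe()["position"]); print(np.array(c["pose"]))
for l,z in(("hub_top",.09),("peg",.086),("notch",.064),("pin_top",.0625),("counter",0),("vial",.05)):
    for r in landmark_of(l,"wrist")[:1]: print(l,round(r["score"],2),np.array(r["xy"]),at_z("wrist",r["xy"],z,c))
E
```

```text
[0.5034 0.0049 0.2591]
[[ 0.993   0.1122  0.0365  0.4941]
 [ 0.118  -0.9425 -0.3125  0.0918]
 [-0.0007  0.3147 -0.9492  0.4003]
 [ 0.      0.      0.      1.    ]]
hub_top 0.58 [317.6 217.2] [ 0.5065 -0.0349  0.09  ]
peg 0.72 [324.8 166.7] [0.5076 0.0206 0.086 ]
pin_top 0.69 [386.7 207.2] [ 0.5873 -0.0242  0.0625]
vial 0.81 [358.9  74.7] [0.534  0.1223 0.05  ]
```

View pics/w0.png

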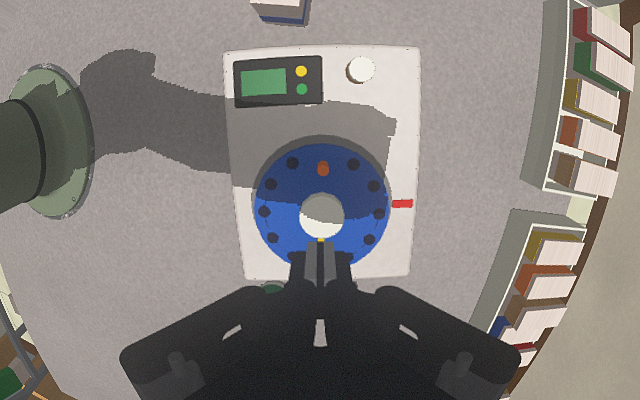

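The wrist view shows the hub at (322,216), the peg at (323,169), the red bar at (402,203), and the deck corners at (224,47), (419,47), (410,275) and (245,278). I'll locate these precisely.

```bash
cat >> h.py <<'E'
def blob(im,lo,hi,box):
    hsv=cv2.cvtColor(np.ascontiguousarray(im),cv2.COLOR_RGB2HSV); m=cv2.inRange(hsv,lo,hi); k=np.zeros_like(m); k[box[1]:box[3],box[0]:box[2]]=255
    n,l,st,ce=cv2.connectedComponentsWithStats(m&k); i=1+np.argmax(st[1:,4]); return ce[i],st[i],l==i
E
python3 - <<'E'
from h import *
np.set_printoptions(precision=4,suppress=True)
im=cv2.imread("pics/w0.png")[:,:,::-1]; c=calibration("wrist")
C=[at_z("wrist",p,.05,c) for p in((224,47),(419,47),(410,275),(245,278))]
for p,o in zip(C,((-.11,.19),(.12,.19),(.12,-.11),(-.11,-.11))): print(p,o)
A=np.array(C)[:,:2];B=np.array([(-.11,.19),(.12,.19),(.12,-.11),(-.11,-.11)])
a=(A-A.mean(0))@[1,1j];b=(B-B.mean(0))@[1,1j]; k=(a*b.conj()).sum()/(abs(b)**2).sum(); o=A.mean(0)@[1,1j]-k/abs(k)*(B.mean(0)@[1,1j])
print("origin",o,"yaw",np.degrees(np.angle(k)),"scale",abs(k))
ce,st,_=blob(im,(0,150,100),(4,255,255),(380,190,420,215)); b=at_z("wrist",ce,.05,c); print("bar",ce,st,b)
ce,st,_=blob(im,(3,120,60),(15,255,255),(300,150,340,185)); print("peg",ce,st,at_z("wrist",ce,.09,c))
# disc rim fit: edge between blue and others, upper part
ce,st,m=blob(im,(100,110,40),(128,255,255),(245,130,400,275))
q,_=cv2.findContours(m.astype(np.uint8),0,1); q=max(q,key=len)[:,0]
P=np.array([at_z("wrist",p,.074,c)[:2] for p in q]); P=P[P[:,1]>-.04]
from scipy.optimize import least_squares
r=least_squares(lambda v:np.hypot(P[:,0]-v[0],P[:,1]-v[1])-v[2],[.51,-.03,.078],loss="soft_l1",f_scale=.001); print("disc",r.x)
ce2=cv2.minEnclosingCircle(q.astype(np.float32))
print("hubpix",at_z("wrist",(322,216),.09,c))
E
```

```text
[0.3777 0.1429 0.05  ] (-0.11, 0.19)
[0.5977 0.1705 0.05  ] (0.12, 0.19)
[ 0.6449 -0.1191  0.05  ] (0.12, -0.11)
[ 0.4205 -0.1509  0.05  ] (-0.11, -0.11)
origin (0.5110434035379267-0.029469845258550856j) yaw 8.342825005264064 scale 0.9804884644516247
bar [401.8444 203.2222] [393 200  20   8 135] [ 0.6088 -0.0176  0.05  ]
peg [322.7405 167.9542] [318 161  11  15 131] [0.5053 0.0229 0.09  ]
disc [ 0.5104 -0.0302  0.0751]
hubpix [ 0.5112 -0.0298  0.09  ]
```

```bash
python3 - <<'E'
from h import *
plan([.536,.030,.11],1.676,5)
E
```

```text
5 rows of [0.0022, 0.0067, 0.0296, -0.0, -0.0001, 0.0034]
```

```bash
python3 -m inch '[[0.0022,0.0067,0.03,0,0,0.0034,1],[0.0022,0.0067,0.03,0,0,0.0034,1],[0.0022,0.0067,0.03,0,0,0.0034,1],[0.0022,0.0067,0.03,0,0,0.0034,1],[0.0022,0.0067,0.03,0,0,0.0034,1]]'
python3 - <<'E'
from h import *
plan([.536,.030,.081],1.676,3)
shot("side","s1"); im=cv2.imread("pics/s1.png")[130:310,240:460]; cv2.imwrite("pics/s1c.png",cv2.resize(im,(733,600),interpolation=3))
E
```

```text
clock: 3.25
position: [0.5363, 0.0302, 0.1069]
tool_rot: [-3.141, -0.0, 1.676]
force: [1.1, 1.1, -1.2]
grip_width: 0.0
finger_force: 0.0
3 rows of [-0.0001, -0.0001, 0.0086, -0.0, -0.0001, -0.0001]
```

View pics/s1c.png

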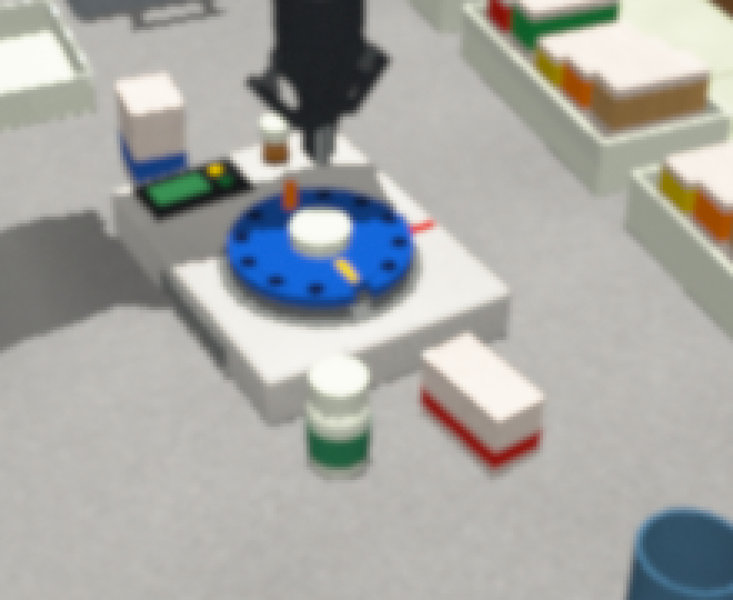

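The fingertip is at crop (320,160), on the +x side of the peg (290,195), as intended. I'll lower it and approach the peg.

```bash
python3 -m inch '[[0,0,0.0088,0,0,0,1],[0,0,0.0088,0,0,0,1],[0,0,0.0085,0,0,0,1],[0,-0.003,0,0,0,0,1],[0,-0.003,0,0,0,0,1]]'
python3 -m inch '[[0,-0.003,0,0,0,0,1],[0,-0.003,0,0,0,0,1],[0,0,0,0,0,0,1]]'
python3 - <<'E'
from h import *
np.set_printoptions(precision=4,suppress=True)
c,im=shot("wrist","w1"); cv2.imwrite("pics/w1c.png",cv2.resize(im[150:370,170:470,::-1],(800,587),interpolation=3)); print(telemetry.observe()["position"])
E
```

```text
clock: 3.8
position: [0.53, 0.028, 0.0826]
tool_rot: [3.141, -0.0, 1.674]
force: [0.4, 0.6, 0.3]
grip_width: -0.0002
finger_force: 0.0
clock: 4.1
position: [0.524, 0.0275, 0.0826]
tool_rot: [3.141, -0.0, 1.674]
force: [-0.7, -0.1, -0.7]
grip_width: -0.0001
finger_force: 0.0
[0.5242 0.0276 0.0825]
```

View pics/w1c.png

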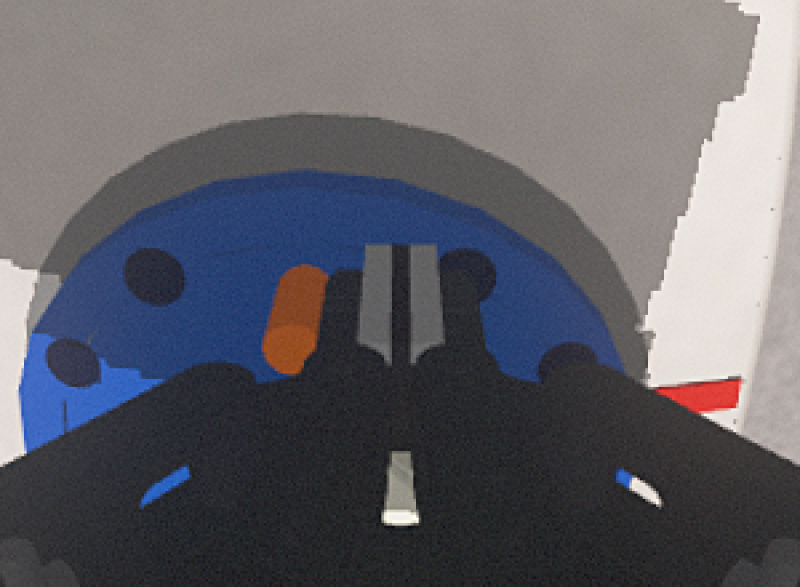

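The peg's side at crop (325,300) is almost touching the finger's back at (330,300). I'll start the sweep about the disc's axis.

```bash
for i in 1 2; do python3 -m inch '[[0.0016,-0.0057,0,0,0,-0.1,1],[0.0016,-0.0057,0,0,0,-0.1,1],[0.0016,-0.0057,0,0,0,-0.1,1],[0.0016,-0.0057,0,0,0,-0.1,1],[0.0016,-0.0057,0,0,0,-0.1,1]]'; done
python3 - <<'E'
from h import *
np.set_printoptions(precision=4,suppress=True)
s=telemetry.observe(); p=np.array(s["position"])-[.511,-.03,0];y=s["tool_rot"][2]; print("tool-frame offset",p[0]*np.cos(y)+p[1]*np.sin(y),p[0]*np.sin(y)-p[1]*np.cos(y),s["qpos"])
c,im=shot("wrist","w2"); cv2.imwrite("pics/w2c.png",cv2.resize(im[100:370,140:500,::-1],(800,600),interpolation=3))
shot("side","s2");shot("top","t2")
for cam in("wrist","side","top"):
  for l,z in(("peg",.086),("notch",.064),("pin_top",.0625)):
    for r in landmark_of(l,cam)[:1]:
        q=at_z(cam,r["xy"],z,c if cam=="wrist" else None)-[.511,-.03,0]; print(cam,l,r["score"],q,np.degrees(np.arctan2(q[1],q[0])),np.hypot(*q[:2]))
E
```

```text
clock: 4.65
position: [0.4949, 0.0267, 0.0823]
tool_rot: [3.141, 0.0, 2.178]
force: [-0.2, -0.4, -1.1]
grip_width: 0.0002
finger_force: 0.2
clock: 5.15
position: [0.4696, 0.0119, 0.0823]
tool_rot: [3.141, 0.0, 2.678]
force: [1.1, 0.3, -0.1]
grip_width: -0.0001
finger_force: 0.3
tool-frame offset 0.05578374422174436 0.01891196496662479 [-0.1454  0.522  -0.008   2.1192  0.0082  0.5001  0.9478]
wrist peg 0.6 [-0.0473  0.0232  0.086 ] 153.94137645547923 0.05270545638490767
wrist pin_top 0.44 [-0.0836  0.1977  0.0625] 112.91823340917934 0.21468580976841342
side peg 0.21 [-0.0422 -0.0938  0.086 ] -114.205945226161 0.10285161238714281
side notch 0.94 [ 0.0635 -0.0397  0.064 ] -31.996654593718247 0.07486794666922972
side pin_top 0.93 [0.0715 0.0024 0.0625] 1.945477419007118 0.07155511974263751
top notch 0.68 [ 0.0706 -0.0478  0.064 ] -34.09344462764507 0.08527679169270039
top pin_top 0.86 [0.0822 0.0112 0.0625] 7.7573043053485495 0.08300390078607196
```

View pics/w2c.png

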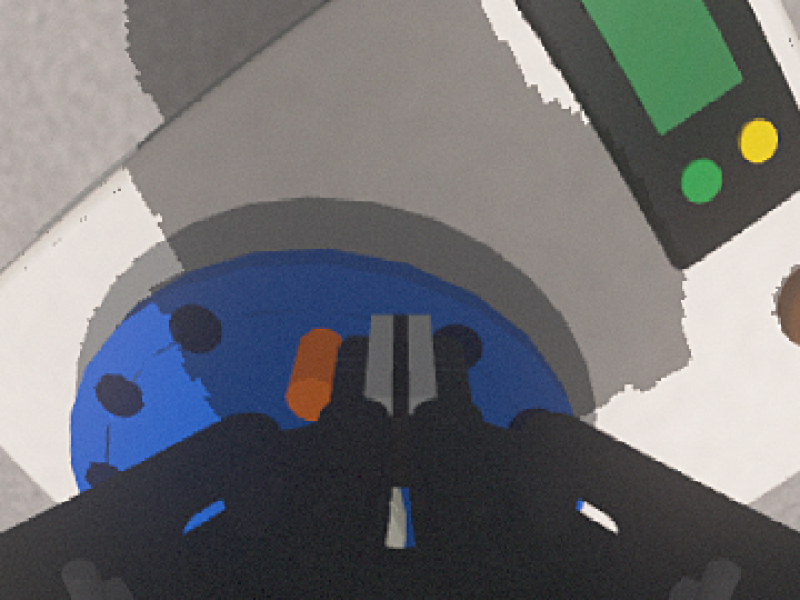

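The disc is following, with the peg at about 154° and needing about 188°. I'll turn it most of the rest, then look carefully.

```bash
python3 -m inch '[[0.0016,-0.0057,0,0,0,-0.1,1],[0.0016,-0.0057,0,0,0,-0.1,1],[0.0016,-0.0057,0,0,0,-0.1,1],[0.0016,-0.0057,0,0,0,-0.1,1],[0.0016,-0.0057,0,0,0,-0.1,1]]'
python3 -m inch '[[0,0,0,0,0,0,1]]'
cat > ang.py <<'E'
from h import *
from scipy.optimize import least_squares
np.set_printoptions(precision=4,suppress=True)
import sys
print(telemetry.observe()["tool_rot"][2])
for cam in("side","top"):
    c,im=shot(cam,cam+sys.argv[1])
    hx=at_z(cam,(0,0),0,c)
    P=lambda w:(lambda v:np.array([v[0]/v[2]*f+c["cx"],v[1]/v[2]*f+c["cy"]]))(np.linalg.inv(np.array(c["pose"]))[:3]@np.r_[w,1])
    f=200/np.tan(np.radians(c["fovy"])/2)
    u=P([.511,-.03,.07]); b=[int(u[0]-40),int(u[1]-40),int(u[0]+40),int(u[1]+40)]
    for n,lo,hi,z in(("stripe",(20,110,110),(34,255,255),.074),("bar",(0,130,90),(4,255,255),.05),("bar2",(172,130,90),(180,255,255),.05)):
        try: ce,st,_=blob(im,lo,hi,b)
        except Exception: continue
        q=at_z(cam,ce,z,c)-[.511,-.03,0]; print(cam,n,ce,st[4],q,np.degrees(np.arctan2(q[1],q[0])),np.hypot(*q[:2]))
    for l,z in(("hub_top",.09),("notch",.064),("pin_top",.0625)):
        for r in landmark_of(l,cam)[:1]:
            q=at_z(cam,r["xy"],z,c)-[.511,-.03,0]; print(cam,l,round(r["score"],2),q,np.degrees(np.arctan2(q[1],q[0])),np.hypot(*q[:2]))
    x,y=int(u[0]),int(u[1]); cv2.imwrite(f"pics/{cam}{sys.argv[1]}c.png",cv2.resize(im[y-42:y+38,x-40:x+50,::-1],None,fx=6.6,fy=6.6,interpolation=3))
E
python3 ang.py 3; python3 -c "
import cv2,numpy as np
cv2.imwrite('pics/m3.png',cv2.resize(np.hstack([cv2.imread('pics/side3c.png'),cv2.imread('pics/top3c.png')]),(800,356)))"
```

```text
clock: 6.25
position: [0.4543, -0.0133, 0.0822]
tool_rot: [-3.142, -0.0, -3.105]
force: [-0.9, -0.5, 0.2]
grip_width: 0.0003
finger_force: 0.3
clock: 6.35
position: [0.4543, -0.0139, 0.0822]
tool_rot: [-3.142, -0.0, -3.109]
force: [0.3, -0.4, -0.0]
grip_width: -0.0003
finger_force: 0.0
-3.108900588412671
side stripe [303.5 180.5] 12 [-0.0505  0.1284  0.074 ] 111.46998736073627 0.13798806824617585
side bar [366.5 197.5] 4 [0.1008 0.0114 0.05  ] 6.442821084235194 0.10147887558538721
side hub_top 0.67 [-0.0039 -0.0153  0.09  ] -104.24275410408475 0.015775483570327264
side notch 0.75 [0.0673 0.0014 0.064 ] 1.1705291727830553 0.06729310263545285
side pin_top 0.86 [0.0755 0.0009 0.0625] 0.6479084592015927 0.07546574396281766
top bar [315.3333 156.7778] 18 [0.1017 0.0107 0.05  ] 6.015021380899763 0.10228555327589309
top hub_top 0.49 [ 0.0722 -0.3954  0.09  ] -79.65629675966142 0.4018855901089624
top pin_top 0.88 [0.086  0.0062 0.0625] 4.146555711762832 0.08622401155175116
```

View pics/m3.png

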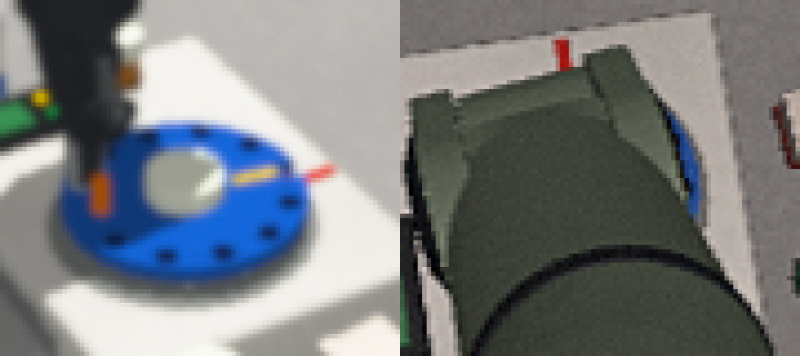

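The disc is close: the stripe ends near crop (275,175) and the bar starts at (310,178), so a few degrees remain. I'll back off and look from above with the wrist camera, which is more accurate.

```bash
python3 -m inch '[[0,0.005,0,0,0,0,1],[0,0,-0.04,0,0,0,1],[-0.03,0,-0.045,0,0,0,1],[-0.045,0,-0.045,0,0,0,1],[-0.045,0,-0.03,0,0,0,1]]'
python3 -m inch '[[-0.03,-0.02,0,0,0,0,1],[0,0,0,0,0,0,1]]'
cat > wr.py <<'E'
from h import *
import sys
np.set_printoptions(precision=4,suppress=True)
c,im=shot("wrist","w"+sys.argv[1]); print(telemetry.observe()["position"])
for l,z in(("hub_top",.09),("peg",.086),("notch",.064),("pin_top",.0625),("counter",0),("vial",.05)):
    for r in landmark_of(l,"wrist")[:1]: print(l,round(r["score"],2),np.array(r["xy"]),at_z("wrist",r["xy"],z,c))
E
python3 wr.py 4
```

```text
clock: 7.25
position: [0.5601, -0.0044, 0.2299]
tool_rot: [3.141, 0.002, -3.11]
force: [0.5, 0.3, -0.0]
grip_width: 0.0004
finger_force: 0.0
clock: 7.45
position: [0.5925, -0.0256, 0.2271]
tool_rot: [-3.141, 0.002, -3.112]
force: [-1.1, -0.0, -1.4]
grip_width: -0.0001
finger_force: 0.0
[ 0.5905 -0.0244  0.2264]
hub_top 0.76 [310.2  96.3] [ 0.5111 -0.0374  0.09  ]
peg 0.67 [316.3  37.5] [ 0.4567 -0.0337  0.086 ]
notch 0.92 [310.5 170.4] [ 0.5854 -0.036   0.064 ]
pin_top 0.68 [322.3 169.9] [ 0.5849 -0.0241  0.0625]
counter 0.53 [173.7 143.8] [ 0.5686 -0.2162  0.    ]
vial 0.69 [460.5 128.6] [0.5342 0.1265 0.05  ]
```

View pics/w4.png

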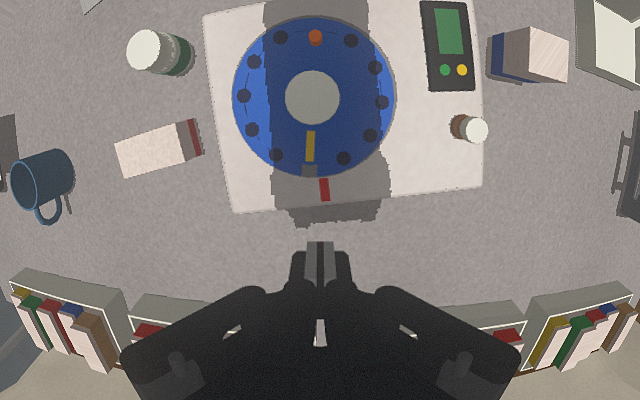

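This is a clear view: the stripe is at (310,146), the notch at (309,171), the red bar at (324,189), the hub at (312,97) and the peg at (315,38). I'll measure the angles in this picture.

```bash
cat > fit.py <<'E'
from h import *
import sys
from scipy.optimize import least_squares
np.set_printoptions(precision=4,suppress=True)
im=np.ascontiguousarray(cv2.imread(f"pics/w{sys.argv[1]}.png")[:,:,::-1]); c=calibration("wrist"); dz=float(sys.argv[2]) if len(sys.argv)>2 else 0
ce,st,m=blob(im,(100,110,40),(128,255,255),(225,5,405,185))
q=max(cv2.findContours(m.astype(np.uint8),0,1)[0],key=len)[:,0]
P=np.array([at_z("wrist",p,.074-dz,c)[:2] for p in q])
r=least_squares(lambda v:np.hypot(P[:,0]-v[0],P[:,1]-v[1])-v[2],[.51,-.03,.078],loss="soft_l1",f_scale=.0007).x; print("disc",r); 
o=np.array([*r[:2],0])
for n,lo,hi,z,b in(("stripe",(18,100,60),(34,255,255),.074-dz,(295,120,330,165)),("peg",(3,120,60),(17,255,255),.09-dz,(300,20,330,50)),("bar",(0,120,60),(6,255,255),.05,(310,172,345,205)),("bar2",(170,120,60),(180,255,255),.05,(310,172,345,205))):
    try: ce,st,m=blob(im,lo,hi,b)
    except Exception: continue
    v=at_z("wrist",ce,z,c)-o; print(n,ce,st[4],"ang",np.degrees(np.arctan2(v[1],v[0])),"r",np.hypot(v[0],v[1]))
    y,x=np.nonzero(m); W=np.array([at_z("wrist",p,z,c)[:2] for p in zip(x,y)]); d=cv2.fitLine(W.astype(np.float32),2,0,1e-5,1e-5).ravel(); print("   axis dir",np.degrees(np.arctan(d[1]/d[0])))
E
python3 fit.py 4
```

```text
disc [ 0.5076 -0.0341  0.0765]
stripe [309.645  145.6753] 231 ang -1.12992820940064 r 0.04712411533047468
   axis dir -0.4255014
peg [315.0765  37.2235] 170 ang 178.6932352595481 r 0.05418954069924647
   axis dir 7.594197
bar [324.2624 190.0496] 141 ang 8.858336888713719 r 0.0998146128128678
   axis dir 10.038702
bar2 [324.1667 180.0556] 18 ang 9.630328948556272 r 0.08872457075269095
   axis dir 76.05853
```

The disc's notch is at −1.2° and the red bar is at about +8.9°, so about 10° more CCW is needed. I'll return behind the peg.

```bash
python3 - <<'E'
from h import *
plan([.4541,-.0069,.20],-3.109,4)
E
```

```text
4 rows of [0.0336, 0.0052, 0.0067, 0.0, -0.0, 0.0]
```

```bash
python3 -m inch '[[0.0336,0.0052,0.0067,0,0,0,1],[0.0336,0.0052,0.0067,0,0,0,1],[0.0336,0.0052,0.0067,0,0,0,1],[0.0336,0.0052,0.0067,0,0,0,1],[0,0,0.04,0,0,0,1]]'
python3 -m inch '[[0,0,0.04,0,0,0,1],[0,0,0,0,0,0,1]]'
python3 - <<'E'
from h import *
plan([.4541,-.0069,.082],-3.109,2)
E
```

```text
clock: 8.3
position: [0.4532, -0.0071, 0.1629]
tool_rot: [-3.141, 0.006, -3.109]
force: [2.6, 0.4, -1.3]
grip_width: -0.0
finger_force: 0.0
clock: 8.5
position: [0.4521, -0.0073, 0.1172]
tool_rot: [-3.142, -0.006, -3.109]
force: [0.0, 1.1, 1.5]
grip_width: -0.0002
finger_force: 0.0
2 rows of [-0.0011, 0.0002, 0.0176, -0.0, -0.003, 0.0002]
```

```bash
python3 -m inch '[[-0.0011,0,0.0176,0,-0.003,0,1],[-0.0011,0,0.0176,0,-0.003,0,1],[0,-0.0035,0,0,0,0,1],[0,-0.0035,0,0,0,0,1],[0,0,0,0,0,0,1]]'
python3 -m inch '[[0.001,-0.0035,0,0,0,-0.06,1],[0.001,-0.0035,0,0,0,-0.06,1],[0.0009,-0.0032,0,0,0,-0.055,1],[0,0,0,0,0,0,1],[0,0,0,0,0,0,1]]'
python3 - <<'E'
from h import *
s=telemetry.observe(); p=np.array(s["position"])-[.511,-.03,0];y=s["tool_rot"][2]; print("tool-frame offset",p[0]*np.cos(y)+p[1]*np.sin(y),p[0]*np.sin(y)-p[1]*np.cos(y),y)
E
python3 -m inch '[[0,0.005,0,0,0,0,1],[0,0,-0.04,0,0,0,1],[-0.03,0,-0.045,0,0,0,1],[-0.045,0,-0.045,0,0,0,1],[-0.045,0,-0.03,0,0,0,1]]'
python3 -m inch '[[-0.035,-0.02,0,0,0,0.1,1],[0,0,0,0,0,0.1,1],[0,0,0,0,0,0,1],[0,0,0,0,0,0,1]]'
python3 wr.py 5; python3 fit.py 5
```

```text
clock: 9.0
position: [0.4577, -0.015, 0.0863]
tool_rot: [-3.141, 0.007, -3.11]
force: [0.0, 0.3, 0.0]
grip_width: 0.0004
finger_force: 0.0
clock: 9.5
position: [0.4555, -0.0249, 0.0856]
tool_rot: [-3.14, 0.007, -2.937]
force: [-0.4, 0.4, 0.1]
grip_width: -0.0001
finger_force: 0.0
tool-frame offset 0.05328650077337755 0.01630849446853218 -2.936635757543582
clock: 10.0
position: [0.5566, 0.0023, 0.2333]
tool_rot: [-3.14, 0.008, -2.935]
force: [-0.6, 0.3, -0.5]
grip_width: 0.0
finger_force: 0.0
clock: 10.4
position: [0.5934, -0.0099, 0.2303]
tool_rot: [3.141, 0.005, -3.131]
force: [-0.2, 0.2, 0.6]
grip_width: 0.0004
finger_force: 0.0
[ 0.5934 -0.0101  0.2304]
hub_top 0.68 [289.5  94.9] [ 0.5109 -0.0388  0.09  ]
peg 0.69 [285.   34.7] [ 0.4544 -0.0437  0.086 ]
notch 0.56 [310.7 168.6] [ 0.5855 -0.02    0.064 ]
pin_top 0.86 [305.8 169.5] [ 0.5869 -0.0251  0.0625]
counter 0.74 [445.3 121. ] [0.535  0.1466 0.    ]
vial 0.83 [446.1 122.6] [0.5335 0.1264 0.05  ]
disc [ 0.512  -0.0353  0.0758]
stripe [302.9251 143.348 ] 227 ang 8.776072467311517 r 0.04710253392652337
   axis dir 9.559565
bar [311.9054 188.8108] 74 ang 8.751811392009854 r 0.10137725232718525
   axis dir 3.8803523
bar2 [311.4 178.9] 10 ang 9.481029594857052 r 0.09024008652649369
   axis dir 18.435495
```

View pics/w5.png

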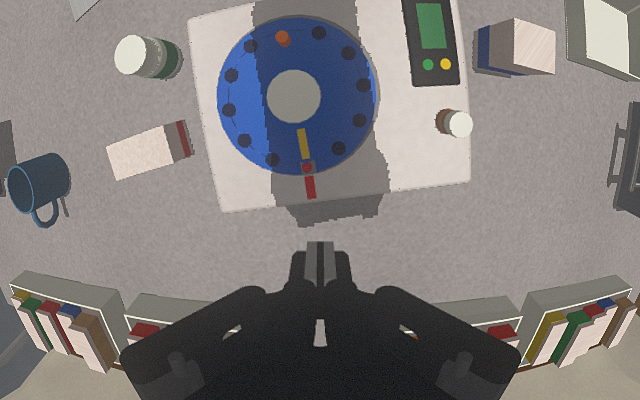

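The red pin now shows inside the notch at (307,167), between the stripe at (303,143) and the bar at (310,187). I'll check how well it is centred numerically.

```bash
python3 - <<'E'
from h import *
np.set_printoptions(precision=4,suppress=True)
im=np.ascontiguousarray(cv2.imread("pics/w5.png")[:,:,::-1]); c=calibration("wrist"); o=np.array([.512,-.0353,0])
h=cv2.cvtColor(im,cv2.COLOR_RGB2HSV).astype(int)
red=((h[...,0]<8)|(h[...,0]>168))&(h[...,1]>110)&(h[...,2]>50)
blue=(h[...,0]>98)&(h[...,0]<130)&(h[...,1]>110)
for y in range(158,176):
    print(y,"".join("R" if red[y,x] else "B" if blue[y,x] else "." for x in range(290,328)))
def rep(n,m,z,b):
    y,x=np.nonzero(m[b[1]:b[3],b[0]:b[2]]); p=(x.mean()+b[0],y.mean()+b[1]); v=at_z("wrist",p,z,c)-o; print(n,p,np.degrees(np.arctan2(v[1],v[0])),np.hypot(*v[:2]))
rep("pin",red,.0605,(295,158,320,174)); rep("bar",red,.05,(298,176,330,205))
for y in(163,165,167,169,170):
    x=np.arange(290,328); b=blue[y,290:328]; k=np.nonzero(~b)[0]; L=x[k[0]]-.5; 
    run=k[np.r_[True,np.diff(k)==1].cumprod().astype(bool)]; R=x[run[-1]]+.5
    a=[at_z("wrist",(q,y),.074,c)-o for q in(L,R)]; print(y,L,R,[np.degrees(np.arctan2(v[1],v[0])).round(2) for v in a],np.linalg.norm(a[1]-a[0]))
E
```

```text
158 BBBBBBBBBBB.........BBBBBBBBBBBBBBBBBB
159 BBBBBBBBBBBB...BBBBBBBBB.BBBBBBBBBBBBB
160 BBBBBBBBBBBBBBBBBBBBBB....BBBBBBBBBBBB
161 BBBBBBBBBBBBBBBBBB.......BBBBBBBBBBBBB
162 BBBBBBBBB.........RR......BBBBBBBBBBBB
163 BBBBBBBBB.....RRRRRR......BBBBBBBBBBBB
164 BBBBBBBBB....RRRRRRRR.....BBBBBBBBBBBB
165 BBBBBBBBBB...RRRRRRRRR....BBBBBBBBBBBB
166 BBBBBBBBBB..RRRRRRRRRR....BBBBBBBBBBBB
167 BBBBBBBBBB..RRRRRRRRR......BBBBBBBBBBB
168 BBBBBBBBBB..RRRRRRRRR......BBBBBBBBB..
169 BBBBBBBBBBB..RRRRRRRR......BBBBBBB....
170 BBBBBBBBBBB...RRRRRR.......BBBB.......
171 BBBBBBBBBBB....RRRR........BB.........
172 BBBBBBBBBBB...........................
173 BBBBBBBBBBB...........................
174 ......................................
175 ......................................
pin (np.float64(306.49295774647885), np.float64(166.61971830985917)) 7.827704710974384 0.07364557525841463
bar (np.float64(309.8952879581152), np.float64(186.90052356020942)) 7.677981325897254 0.09891442735859823
163 298.5 315.5 [np.float64(2.36), np.float64(16.42)] 0.01674650894159167
165 299.5 315.5 [np.float64(3.1), np.float64(15.97)] 0.015785487993802888
167 299.5 316.5 [np.float64(3.0), np.float64(16.29)] 0.016799218624145417
169 300.5 316.5 [np.float64(3.69), np.float64(15.86)] 0.01583627783880636
170 300.5 316.5 [np.float64(3.63), np.float64(15.65)] 0.015850259543876644
```

The pin is 1.7° (about 2 mm) off the notch centre, at 7.8° against 9.5°. The slack is 3 mm, so it would probably fit. I'd rather nudge it back about 1.5° from the peg's other side, tracking the peg with the wrist camera.

```bash
python3 - <<'E'
from h import *
plan([.462,-.0718,.20],-3.002,4)
E
```

```text
4 rows of [0.0338, -0.0134, 0.0075, -0.0001, 0.0015, -0.033]
```

```bash
python3 -m inch '[[0.0338,-0.0134,0.0075,0,0.0015,-0.033,1],[0.0338,-0.0134,0.0075,0,0.0015,-0.033,1],[0.0338,-0.0134,0.0075,0,0.0015,-0.033,1],[0.0338,-0.0134,0.0075,0,0.0015,-0.033,1],[0,0,0.04,0,0,0,1]]'
python3 -m inch '[[0,0,0.04,0,0,0,1],[0,0,0.01,0,0,0,1],[0,0,0,0,0,0,1]]'
python3 - <<'E'
from h import *
plan([.462,-.0718,.083],-3.002,2)
E
```

```text
clock: 11.25
position: [0.461, -0.0745, 0.1624]
tool_rot: [-3.139, 0.004, -3.004]
force: [3.3, 0.1, -1.3]
grip_width: 0.0006
finger_force: 0.0
clock: 11.55
position: [0.4618, -0.0717, 0.1093]
tool_rot: [3.141, -0.002, -3.002]
force: [0.6, -0.7, 0.6]
grip_width: 0.0005
finger_force: 0.0
2 rows of [-0.0001, -0.0001, 0.0132, 0.0002, -0.0012, 0.0]
```

```bash
python3 -m inch '[[0,0,0.0132,0,0,0,1],[0,0,0.0132,0,0,0,1],[0,0.003,0,0,0,0,1],[0,0.002,0,0,0,0,1],[0,0,0,0,0,0,1]]' | head -2
cat > peg.py <<'E'
from h import *
np.set_printoptions(precision=4,suppress=True)
c,im=shot("wrist","wp"); s=telemetry.observe()
ce,st,m=blob(im,(3,120,40),(17,255,255),(230,120,420,330)); b=np.argmin
y,x=np.nonzero(m); top=y.min()
hsv=None
p=at_z("wrist",ce,.086,c); Y=np.array(c["pose"]); a=s["tool_rot"][2]; ty=np.array([np.sin(a),-np.cos(a)])
print("peg",ce,st,p,"along tool y rel tcp",(p[:2]-np.array(s["position"])[:2])@ty,"abs",p[:2]@np.array([np.sin(-3.002),-np.cos(-3.002)]))
E
python3 peg.py
```

```text
clock: 12.05
position: [0.4623, -0.0666, 0.0848]
peg [362.4168 257.4676] [350 237  27  41 787] [ 0.4581 -0.0453  0.086 ] along tool y rel tcp 0.021879143067269617 abs -0.10855662331554942
```

```bash
for i in 1 2; do python3 -m inch '[[0,0.001,0,0,0,0,1],[0,0,0,0,0,0,1]]' | sed -n 2p; python3 peg.py; done; python3 -m inch '[[0,0.0007,0,0,0,0,1],[0,0,0,0,0,0,1]]' | sed -n 2p; python3 peg.py
```

```text
position: [0.4616, -0.0659, 0.0839]
peg [360.9374 259.2941] [348 239  28  41 799] [ 0.4582 -0.0454  0.086 ] along tool y rel tcp 0.020879448084796266 abs -0.10867233901366656
position: [0.4613, -0.0649, 0.0835]
peg [359.1261 259.8115] [347 240  26  40 785] [ 0.4581 -0.0453  0.086 ] along tool y rel tcp 0.01989292183952816 abs -0.10858867478453366
position: [0.4612, -0.0642, 0.0835]
peg [358.2493 259.7612] [346 240  26  40 758] [ 0.458  -0.0451  0.086 ] along tool y rel tcp 0.01941030365448601 abs -0.10838514028563367
```

```bash
for i in 1; do python3 -m inch '[[0,0.0008,0,0,0,0,1],[0,0,0,0,0,0,1]]' | sed -n 2p; python3 peg.py;  python3 -m inch '[[0,0.0006,0,0,0,0,1],[0,0,0,0,0,0,1]]' | sed -n 2p; python3 peg.py; done
```

```text
position: [0.4611, -0.0634, 0.0835]
peg [358.2024 259.7398] [345 240  27  40 761] [ 0.4579 -0.0443  0.086 ] along tool y rel tcp 0.019379582276397106 abs -0.10760823177592245
position: [0.461, -0.0628, 0.0835]
peg [358.2589 259.7384] [346 240  26  40 757] [ 0.4578 -0.0437  0.086 ] along tool y rel tcp 0.01941216650949136 abs -0.10698930311485062
```

The peg moved 1.55 mm, about 1.6°. I'll back off and check from the viewing pose.

```bash
python3 -m inch '[[0,-0.005,0,0,0,0,1],[0,0,-0.04,0,0,0,1],[-0.035,0.005,-0.045,0,0,0.03,1],[-0.045,0.013,-0.045,0,0,0.05,1],[-0.045,0.013,-0.02,0,0,0.05,1]]' | sed -n 2,3p
python3 -m inch '[[-0.01,0,0,0,0,0,1],[0,0,0,0,0,0,1],[0,0,0,0,0,0,1]]' | sed -n 2,3p
python3 wr.py 6; cat > nt.py <<'E'
from h import *
np.set_printoptions(precision=4,suppress=True)
im=np.ascontiguousarray(cv2.imread("pics/w6.png")[:,:,::-1]); c=calibration("wrist")
h=cv2.cvtColor(im,cv2.COLOR_RGB2HSV).astype(int)
red=((h[...,0]<8)|(h[...,0]>168))&(h[...,1]>110)&(h[...,2]>50)
P=np.array(c["pose"]); f=200/np.tan(np.radians(c["fovy"])/2)
v=P[:3,:3].T@(np.array([.512+.075,-.0345+.0105,.064])-P[:3,3]); r=np.hypot(v[0],v[1]); a=np.arctan2(r,v[2])
u=int(c["cx"]+f*a*v[0]/r); w=int(c["cy"]+f*a*v[1]/r); print(u,w)
blue=(h[...,0]>98)&(h[...,0]<130)&(h[...,1]>110)
for y in range(w-10,w+10): print(y,"".join("R" if red[y,x] else "B" if blue[y,x] else "." for x in range(u-22,u+22)))
cv2.imwrite("pics/w6c.png",cv2.resize(im[:w+40,u-100:u+100,::-1],None,fx=2.7,fy=2.7,interpolation=3))
E
python3 nt.py
```

```text
position: [0.5694, -0.0307, 0.2206]
tool_rot: [-3.141, 0.003, -3.136]
position: [0.5769, -0.0308, 0.2161]
tool_rot: [-3.141, -0.002, -3.133]
[ 0.5768 -0.0308  0.2163]
hub_top 0.65 [308.5 117.4] [ 0.5131 -0.0419  0.09  ]
peg 0.94 [306.8  50.1] [ 0.4538 -0.044   0.086 ]
notch 0.6 [329.3 190.9] [ 0.5871 -0.022   0.064 ]
pin_top 0.78 [326.  187.7] [ 0.5843 -0.0253  0.0625]Traceback (most recent call last):
  File "nt.py", line 1, in <module>
    from h import *
  File "h.py", line 2, in <module>
    from workcell import *
  File "<controller>", line 1, in <module>
  File "<controller>", line 16, in <module>
    from ._kdtree import *
    from ._ckdtree import cKDTree, cKDTreeNode  # type: ignore[import-not-found]
    ^^^^^^^^^^^^^^^^^^^^^^^^^^^^^^^^^^^^^^^^^^
  File "scipy/spatial/_ckdtree.pyx", line 11, in init scipy.spatial._ckdtree
    from ._base import *
    from ._sputils import (asmatrix, check_reshape_kwargs, check_shape,
                           get_sum_dtype, isdense, isscalarlike, _todata,
                           matrix, validateaxis, getdtype, is_pydata_spmatrix)
    fro
[... 671 characters left out ...]
port (
    ...<8 lines>...
    )
    from .crackfortran import markoutercomma
    from ._local import *
    import ntpath
  File "<frozen importlib._bootstrap>", line 1360, in _find_and_load
  File "<frozen importlib._bootstrap>", line 1331, in _find_and_load_unlocked
  File "<frozen importlib._bootstrap>", line 935, in _load_unlocked
  File "<frozen importlib._bootstrap>", line 1176, in exec_module
  File "<frozen ntpath>", line 172, in <module>
  File "nt.py", line 3, in <module>
    im=np.ascontiguousarray(cv2.imread("pics/w6.png")[:,:,::-1]); c=calibration("wrist")
                                                                    ^^^^^^^^^^^
NameError: name 'calibration' is not defined
```

The filename `nt.py` clashed with a standard-library module, so I'll rename it.

```bash
mv nt.py notchview.py; cat >> notchview.py <<'E'
def rep(n,m,z,b,o=np.array([.512,-.0345,0])):
    y,x=np.nonzero(m[b[1]:b[3],b[0]:b[2]]); v=at_z("wrist",(x.mean()+b[0],y.mean()+b[1]),z,c)-o; print(n,len(x),np.degrees(np.arctan2(v[1],v[0])),np.hypot(*v[:2]))
yel=(h[...,0]>18)&(h[...,0]<34)&(h[...,1]>100)&(h[...,2]>60)
rep("stripe",yel,.074,(u-25,w-50,u+15,w-8)); rep("pin",red,.0605,(u-12,w-9,u+14,w+7)); rep("bar",red,.05,(u-10,w+10,u+25,w+40))
E
python3 notchview.py
```

```text
326 189
179 BBBBBBBBBBBBBBBBBB..........BBBBBBBBBBBBBBBB
180 BBBBBBBBBBBBBBBBBB.........BBBBBBBBBBBBBBBBB
181 BBBBBBBBBBBBBBBBBBBBBBBBBBBBB...BBBBBBBBBBBB
182 BBBBBBBBBBBBBBBBBBBBBBBBBBB.....BBBBBBBBBBBB
183 BBBBBBBBBBBBBBBBBBB..BBB........BBBBBBBBBBBB
184 BBBBBBBBBBBBBBB....RRRRRRRR.....BBBBBBBBBBBB
185 BBBBBBBBBBBBBBB....RRRRRRRR.....BBBBBBBBBBBB
186 BBBBBBBBBBBBBBB....RRRRRRRR.....BBBBBBBBBBBB
187 BBBBBBBBBBBBBBB...RRRRRRRRRR....BBBBBBBBBBBB
188 BBBBBBBBBBBBBBBB...RRRRRRRR.....BBBBBBBBBBBB
189 BBBBBBBBBBBBBBBB...RRRRRRRR......BBBBBBBBBBB
190 BBBBBBBBBBBBBBBB...RRRRRRRR......BBBBBBBBB..
191 BBBBBBBBBBBBBBBB....RRRRRR.......BBBBB......
192 BBBBBBBBBBBBBBBB.......RR........BBB........
193 BBBBBBBBBBBBBBBB............................
194 BBBBBBBBBBBBBBBB............................
195 ......B.BBBBBBBB...........R................
196 .......................RRRRRR...............
197 ....................RRRRRRRRR...............
198 ....................RRRRRRRRR...............
stripe 242 8.480544953742937 0.04746116143465463
pin 67 7.925214695009682 0.07492274824925729
bar 173 7.952523533055887 0.10121282213917336
```

The notch is aligned, with about 3 px clear on the left and 5 px on the right, and the stripe at 8.5° against the pin at 7.9°. Next I'll move over the hub.

```bash
python3 - <<'E'
from h import *
plan([.511,-.0325,.11],-3.133,4)
E
```

```text
4 rows of [0.0167, -0.0004, 0.0268, -0.0001, -0.0, 0.0001]
```

```bash
python3 -m inch '[[0.0167,-0.0004,0.0255,0,0,0,1],[0.0167,-0.0004,0.0255,0,0,0,1],[0.0167,-0.0004,0.0255,0,0,0,1],[0.0163,-0.0004,0.0255,0,0,0,1],[0,0,0,0,0,0,1]]' | sed -n 2,4p
python3 -m inch '[[0,0,0.006,0,0,0,1],[0,0,0.006,0,0,0,1],[0,0,0,0,0,0,1]]'| sed -n 2,4p
python3 -m inch '[[0,0,0.003,0,0,0,1],[0,0,0.003,0,0,0,1],[0,0,0,0,0,0,1]]'| sed -n 2,4p
```

```text
position: [0.5084, -0.0326, 0.1127]
tool_rot: [-3.141, -0.005, -3.132]
force: [0.0, -0.5, 1.0]
position: [0.5121, -0.0322, 0.1029]
tool_rot: [-3.141, 0.0, -3.132]
force: [-0.1, -0.4, -0.6]
position: [0.5117, -0.0323, 0.0968]
tool_rot: [-3.141, -0.0, -3.132]
force: [0.4, -0.2, 0.8]
```

```bash
for i in 1 2; do python3 -m inch '[[0,0,0.002,0,0,0,1],[0,0,0.002,0,0,0,1],[0,0,0,0,0,0,1]]'| sed -n 2,4p; done
python3 -m inch '[[0,0,0.002,0,0,0,1],[0,0,0,0,0,0,1]]'| sed -n 2,4p
```

```text
position: [0.5116, -0.0323, 0.0929]
tool_rot: [-3.141, -0.0, -3.132]
force: [-0.4, 0.1, -0.8]
position: [0.5117, -0.0323, 0.0889]
tool_rot: [-3.141, -0.0, -3.132]
force: [0.6, -0.8, -0.5]
position: [0.5117, -0.0323, 0.087]
tool_rot: [-3.141, 0.0, -3.132]
force: [-0.1, -0.9, -0.2]
```

```bash
for i in 1 2 3; do python3 -m inch '[[0,0,0.001,0,0,0,1],[0,0,0,0,0,0,1]]'| sed -n 2,4p; done; python3 - <<'E'
from h import *
c,im=shot("side","s7"); c2,im2=shot("wrist","w7")
a=cv2.resize(im[150:240,280:400],(800,600),interpolation=3); b=cv2.resize(im2[150:370,170:470],(400,293)); a[:293,:400]=b; cv2.imwrite("pics/m7.png",a[:,:,::-1])
E
```

```text
position: [0.5118, -0.0323, 0.0861]
tool_rot: [-3.141, 0.0, -3.132]
force: [-0.9, -0.1, 3.6]
position: [0.5117, -0.0323, 0.0852]
tool_rot: [-3.141, 0.0, -3.132]
force: [-1.5, -0.5, 5.1]
position: [0.5117, -0.0323, 0.0842]
tool_rot: [-3.141, 0.0, -3.132]
force: [-1.2, 0.3, 4.4]
```

View pics/m7.png

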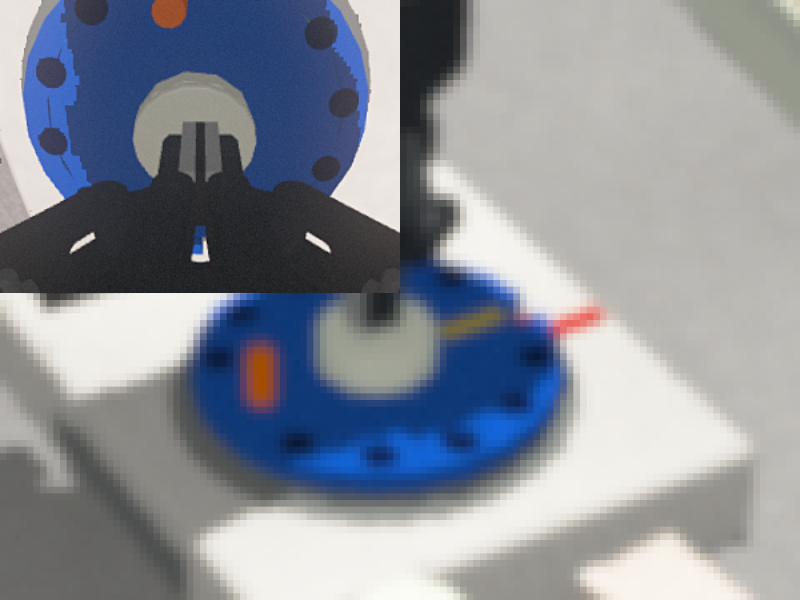

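The tip stands near the middle of the hub: the finger base is at about (380,318) in the side view, and the wrist inset agrees. Contact came at TCP z ≈ 0.087, so home should be near 0.078. I'll keep pressing.

```bash
for i in 1 2 3 4 5; do python3 -m inch '[[0,0,0.001,0,0,0,1],[0,0,0,0,0,0,1]]'| sed -n '2p;4p'; done
```

```text
position: [0.5117, -0.0323, 0.0831]
force: [-1.0, 0.3, 5.5]
position: [0.5117, -0.0323, 0.0822]
force: [-1.4, -0.1, 4.8]
position: [0.5117, -0.0323, 0.0812]
force: [-0.5, 0.4, 4.9]
position: [0.5118, -0.0323, 0.0809]
force: [-6.6, 0.1, 23.4]
position: [0.5119, -0.0323, 0.0807]
force: [-12.1, 1.2, 43.7]
```

It stopped firmly at z = 0.081, the expected home height. I'll lift clear and check.

```bash
python3 -m inch '[[0,0,-0.02,0,0,0,1],[0,0,-0.04,0,0,0,1],[-0.03,0,-0.045,0,0,0,1],[-0.04,0,-0.03,0,0,0,1],[-0.02,0,0,0,0,0,1]]' | sed -n 1,4p
python3 -m inch '[[0,0,0,0,0,0,1],[0,0,0,0,0,0,1]]' | sed -n 1,2p
python3 wr.py 6; sed -i 's/\.074,(u/.065,(u/' notchview.py; python3 notchview.py; cp pics/w6.png pics/w8.png; cat > lvl.py <<'E'
from h import *
np.set_printoptions(precision=4,suppress=True)
from scipy.optimize import least_squares
# project-fit: blue outline of disc in wrist picture -> tilted plane circle of radius .078 (top edge)
im=np.ascontiguousarray(cv2.imread("pics/w8.png")[:,:,::-1]); c=calibration("wrist")
ce,st,m=blob(im,(100,110,40),(128,255,255),(200,5,430,215))
q=max(cv2.findContours(m.astype(np.uint8),0,1)[0],key=len)[:,0]
O=[ray("wrist",p,c) for p in q]; o=O[0][0]; V=np.array([v for _,v in O])
def res(k):
    n=np.array([k[3],k[4],1.]); n/=np.linalg.norm(n); C=k[:3]; t=((C-o)@n)/(V@n); X=o+V*t[:,None]; return np.linalg.norm(X-C,axis=1)-.078
r=least_squares(res,[.511,-.033,.065,0,0],loss="soft_l1",f_scale=.0005); print("circle c,z,tilt deg",r.x[:3],np.degrees(r.x[3:]),"rms",np.sqrt(np.mean(r.fun**2)))
E
python3 lvl.py; python3 ang.py 8; sed 's/w8/w4/' lvl.py >/dev/null
```

```text
clock: 18.6
position: [0.6035, -0.0315, 0.2151]
tool_rot: [-3.141, 0.007, -3.133]
force: [-0.9, 0.5, -0.4]
clock: 18.8
position: [0.5989, -0.0315, 0.21]
[ 0.5986 -0.0315  0.21  ]
hub_top 0.68 [313.4  91.4] [ 0.5127 -0.0384  0.09  ]
peg 0.82 [312.   29.1] [ 0.4582 -0.0402  0.086 ]
notch 0.91 [331.1 167. ] [ 0.5834 -0.0216  0.064 ]
pin_top 0.56 [327.6 169.6] [ 0.5864 -0.0249  0.0625]
328 170
160 BBBBBBBBBBBBBB.................BBBBBBBBBBBBB
161 BBBBBBBBBBBBBB.................BBBBBBBBBBBBB
162 BBBBBBBBBBBBBB......RRRR.......BBBBBBBBBBBBB
163 BBBBBBBBBBBBBB.....RRRRRRR......BBBBBBBBBBBB
164 BBBBBBBBBBBBBB....RRRRRRRR......BBBBBBBBBBBB
165 BBBBBBBBBBBBBB...RRRRRRRRRR.....BBBBBBBBBBBB
166 BBBBBBBBBBBBBBB..RRRRRRRRRR.....BBBBBBBBBBB.
167 BBBBBBBBBBBBBBB..RRRRRRRRRR.....BBBBBBBB....
168 BBBBBBBBBBBBBBB...RRRRRRRRR.....BBBBBB......
169 BBBBBBBBBBBBBBB...RRRRRRRRR.....BBBB........
170 BBBBBBBBBBBBBBB...RRRRRRRR.......B..........
171 BBBBBBBBBBBBBBB....RRRRRRR..................
172 .....BBBBBBBBBB.....RRRRR...................
173 ............................................
174 .................
[... 429 characters left out ...]
deg [ 0.5092 -0.0359  0.0614] [-7.0986 -0.8681] rms 0.0024566896381453575
-3.132433948040681
side stripe [304.1176 180.4118] 17 [-0.0487  0.1282  0.074 ] 110.78744569972262 0.13710038372210503
side bar [365.8571 197.8571] 7 [0.0984 0.0105 0.05  ] 6.079485744982567 0.09893748757266346
side bar2 [363. 199.] 1 [0.0884 0.0084 0.05  ] 5.4477577851159165 0.08882249868637664
side hub_top 0.74 [-0.0048 -0.0199  0.09  ] -103.70460798689335 0.02046125385948843
side notch 0.91 [ 0.0649 -0.0018  0.064 ] -1.6145308990296976 0.06495245725862643
side pin_top 0.86 [ 0.0657 -0.0036  0.0625] -3.096871977782691 0.06584272837512938
top pin_top 0.48 [-0.1556  0.4502  0.0625] 109.06425242747883 0.4763613529557916
```

The notch still straddles the pin. The crude tilt fit is poor (2.5 mm rms, spoiled by shadow), so I'll do a proper silhouette fit and validate it on the known starting picture.

```bash
cat > sil.py <<'E'
from h import *
np.set_printoptions(precision=4,suppress=True)
from scipy.optimize import least_squares
th=np.linspace(0,2*np.pi,121)
def proj(cam,c,X):
    P=np.array(c["pose"]); f=200/np.tan(np.radians(c["fovy"])/2); v=(X-P[:3,3])@P[:3,:3]
    if cam=="wrist":
        r=np.hypot(v[:,0],v[:,1]); s=f*np.arctan2(r,v[:,2])/r
    else: s=f/v[:,2]
    return v[:,:2]*s[:,None]+[c["cx"],c["cy"]]
def hull(cam,c,k):
    e1=np.array([1,0,-k[3]]); e2=np.array([0,1,-k[4]]); R=.078*(np.cos(th)[:,None]*e1+np.sin(th)[:,None]*e2)
    return cv2.convexHull(np.vstack([proj(cam,c,k[:3]+R),proj(cam,c,k[:3]+R+[0,0,.010])]).astype(np.float32))
def fit(views,free):
    def res(x):
        k=np.array([.511,-.033,x[2],0,0]); k[:2]=x[:2]
        if free: k[3:]=x[3:]
        return np.concatenate([[cv2.pointPolygonTest(hull(cam,c,k),tuple(map(float,p)),True) for p in q]for cam,c,q in views])
    r=least_squares(res,[.511,-.033,.06]+[0,0]*free,loss="soft_l1",f_scale=.5,diff_step=1e-3,x_scale=[.01,.01,.01]+[.1,.1]*free)
    print("x,y,underside z",r.x[:3],"tilt deg",np.degrees(r.x[3:]),"med |res| px",np.median(abs(r.fun)),"cost",r.cost)
def view(cam,name,box,c=None):
    im=np.ascontiguousarray(cv2.imread(f"pics/{name}.png")[:,:,::-1]); _,_,m=blob(im,(98,110,40),(130,255,255),box)
    q=cv2.convexHull(np.argwhere(m)[:,::-1].astype(np.int32)); mm=np.zeros((400,640),np.uint8); cv2.fillConvexPoly(mm,q,1)
    e=max(cv2.findContours(mm,0,1)[0],key=len)[:,0]; return cam,c or calibration(cam),e
sb=(300,160,380,240)
for f in(0,1):
    print("start side"); fit([view("side","side0",sb)],f)
    print("now side"); fit([view("side","side8",sb)],f)
    print("now both"); fit([view("side","side8",sb),view("wrist","w8",(200,5,430,215))],f)
E
python3 sil.py
```

```text
start side
x,y,underside z [ 0.5223 -0.0025  0.0366] tilt deg [] med |res| px 0.20908760963344417 cost 4.61821688404167
now side
x,y,underside z [0.5252 0.0016 0.0241] tilt deg [] med |res| px 0.29061111899546116 cost 8.3711516525301
now both
x,y,underside z [ 0.5123 -0.0355  0.0519] tilt deg [] med |res| px 0.30138653394543635 cost 59.99533567378623
start side
x,y,underside z [ 0.5207 -0.0066  0.0398] tilt deg [-0.0026  0.4426] med |res| px 0.18414823907924818 cost 4.296067007888855
now side
x,y,underside z [ 0.5203 -0.0111  0.0343] tilt deg [0.0572 1.3405] med |res| px 0.2530512576803206 cost 6.169529068060687
now both
x,y,underside z [ 0.5123 -0.0344  0.0519] tilt deg [0.0084 3.0751] med |res| px 0.27835293715666065 cost 39.74883247938979
```

```bash
cat >> sil.py <<'E'
print("----")
def fit2(v,x0,free,fix):
    def res(x): return np.array([cv2.pointPolygonTest(hull(v[0],v[1],np.r_[fix(x)]),tuple(map(float,p)),True) for p in v[2]])
    r=least_squares(res,x0,loss="soft_l1",f_scale=.5,diff_step=1e-3,x_scale=[.01]*len(x0) if len(x0)<3 else [.01,.05,.05]); return r.x,r.cost
a,b=view("side","side0",sb),view("side","side8",sb)
x,c0=fit2(a,[.511,-.033],0,lambda x:[x[0],x[1],.064,0,0]); print("start xy@z64",x,c0)
for dx,dy in((0,0),(.0015,0),(-.0015,0),(0,.0015),(0,-.0015)):
    print(dx,dy,"z",fit2(b,[.06],0,lambda k:[x[0]+dx,x[1]+dy,k[0],0,0]),"z,tilt",fit2(b,[.06,.001,.001],0,lambda k:[x[0]+dx,x[1]+dy,k[0],k[1],k[2]]))
# peg: pixel of its blob in side view
for n in("side0","side8"):
    im=np.ascontiguousarray(cv2.imread(f"pics/{n}.png")[:,:,::-1]); print(n,*blob(im,(3,140,60),(15,255,255),(300,160,380,240))[:2])
c=calibration("wrist"); P=np.array(c["pose"])
for z in(.055,.058,.061): # wrist: apparent radius of disc by height
    k=view("wrist","w8",(200,5,430,215)); r=least_squares(lambda x:[cv2.pointPolygonTest(hull("wrist",k[1],np.array([x[0],x[1],z,0,0])),tuple(map(float,p)),True) for p in k[2]],[.511,-.034],loss="soft_l1",diff_step=1e-3); print("wrist",z,r.x,r.cost,np.mean(r.fun))
E
python3 sil.py | sed -n '/----/,$p'
```

```text
----
start xy@z64 [ 0.509  -0.0355] 27.234461701576286
0 0 z (array([0.0549]), np.float64(34.12869090981989)) z,tilt (array([0.0546, 0.0129, 0.0467]), np.float64(12.56648635003361))
0.0015 0 z (array([0.0543]), np.float64(31.613723665922187)) z,tilt (array([0.0541, 0.0128, 0.0459]), np.float64(10.446806406343388))
-0.0015 0 z (array([0.0555]), np.float64(39.032744198274415)) z,tilt (array([0.055 , 0.0114, 0.0472]), np.float64(18.475588964143228))
0 0.0015 z (array([0.0539]), np.float64(34.29090253729259)) z,tilt (array([0.0535, 0.0117, 0.0455]), np.float64(14.177246552239005))
0 -0.0015 z (array([0.0559]), np.float64(34.501002549614384)) z,tilt (array([0.0556, 0.0141, 0.0476]), np.float64(11.692090132609017))
side0 [322.1053 175.5263] [320 174   6   4  19]
side8 [318.68 206.32] [317 203   4   8  25]
wrist 0.055 [ 0.5124 -0.0355] 169.25048341716115 0.8881628278897823
wrist 0.058 [ 0.5125 -0.0355] 462.28526077668437 1.7198973194400515
wrist 0.061 [ 0.5129 -0.0355] 814.5391980014596 2.5657870396319264
```

Side silhouette: the underside is at 54.9 mm level, so it dropped 9 mm. I'll check whether the tilt term is just bias by fitting the level starting picture the same way.

```bash
sed -i '/^for dx,dy/,$d' sil.py; sed -i '/^for f in(0,1)/,/now both/d' sil.py; cat >> sil.py <<'E'
print("start z,tilt",fit2(a,[.06,.001,.001],0,lambda k:[x[0],x[1],*k])); print("now   z,tilt",fit2(b,[.06,.001,.001],0,lambda k:[x[0],x[1],*k]))
E
python3 sil.py
```

```text
----
start xy@z64 [ 0.509  -0.0355] 27.234461701576286
start z,tilt (array([0.0632, 0.0115, 0.0363]), np.float64(11.276334058799588))
now   z,tilt (array([0.0546, 0.0129, 0.0467]), np.float64(12.56648635003361))
```

The level starting picture shows the same apparent tilt bias. The change is at most 0.6°, which is within noise, and the drop is about 9 mm. The disc is home and level, the arm is clear at z = 0.21, and the clock is at about 19 s. I'm handing it in.

```bash
python3 -c "
from workcell import *
print(telemetry.observe()['clock'],bot.job_done())"
```

```text
the job is handed in; nothing more can be done
19.55 None
```

I turned the disc by its peg until the notch stood over the pin and pressed it down about 9 mm to home. It measures level within camera noise, the arm is clear, and I handed the job in at 19.55 s.

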